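Unlock the control enclosure and hold its door open

ROBOT

A 7-joint arm with a two-finger parallel gripper is mounted at the origin on the work surface. World frame = base frame: x ahead of the robot, y to its left, z up, the work surface at z = 0. Lengths are in m, angles in rad, forces in N, time in s.
With the tool pointing down it reaches from about 0.4 to 0.875 m from the base axis. Payload 6.5 kg.
Tool frame: the origin (TCP) lies midway between the tips of the shut fingers; the grasp point (between the pads) lies 19 mm behind it; z points along the fingers, y is the line along which they close (so a half turn about z gives the same grasp; the last joint's range is limited). The gripper opens to 88 mm and grips with 3 to 60 N. Pads are 18 mm wide; open, the fingers measure 123 mm over their backs; the gripper's body (75 mm by 187 mm) begins 45 mm behind the grasp point.
Start: joints at [-1.265, 0.536, -0.004, 1.538, 0.003, 1.067, -0.071], TCP at [0.236, 0.606, 0.239] pointing down, gripper open.
Joint ranges: [-2.7, 2.7], [-0.37, 2.16], [-1.27, 1.26], [0.24, 2.4], [-1.31, 4.45], [0.19, 1.91], [-2.76, 2.76]. Speed limits (rad/s): [2.39, 2.39, 3.14, 3.14, 3.14, 3.14, 3.14].

INTERFACE

Orientations are given as a 3x3 rotation matrix whose columns are the frame's x, y, z axes.
In Python, from plant import env, viewer, get_state gives the robot as it stands (env), with the cameras (viewer) and the readings as plain functions.
- The arm moves only by the shell command python3 drive.py 'ROWS' [FORCE]. ROWS is 1 to 5 rows, one to a line, with the numbers parted by commas; each row has 7 numbers: dx, dy, dz in m, then a rotation vector rx, ry, rz in rad, then the finger opening in m; each row shifts and turns the commanded pose from where the row before left it, along the tool's axes as they then stand; what a row does not reach is not made up. A row lasts 1/8 s, in which the tool goes at most 0.0625 m and 0.188 rad, less where a joint would pass 70% of its speed; a pose out of reach is approached as far as the arm can. The fingers move at their own pace and stop on an object; FORCE is the grip in N (left out, the last holds). Time passes only in rows, so rows that do not move let the fingers close. It prints the time, the measured TCP pose, the force, the opening and the grip force at its end. Input that does not fit is refused with a message, and nothing moves.
- get_state(): the state, without advancing time (a new reading comes with each control period).
- viewer.get_image(name): name is "side" or "top"; returns the picture (420x560x3 uint8, blue, green, red); there is no depth.
- viewer.camera_params(name): a dict with "fx", "fy", "cx", "cy" (pixels), "dist" ([k1, k2, p1, p2, k3] as OpenCV has them; the pictures are not rectified), "rvec" (rotation vector, rad) and "tvec" (3), from world to camera coordinates, as OpenCV has them. Camera axes: x right, y down, z forward; pixel columns grow to the right and rows downward; lengths in m; the calibration is good to about 2 mm. A picture is of the moment at which its call begins. camera_params takes no time and is no camera call.
- env.hand_in(): hands the job in; it is judged then, once.
The state is a dict: "clock": time; "q": joint angles; "joint_vel": joint speeds; "joint_efforts": joint torques, N m; "position": TCP position; "eef_rot": TCP orientation; "contact_force": force on the tool from outside, world axes, zero at the start; "wrist_torque": the same for the moment, N m; "width": finger opening in m; "gripper_force": force on a finger pad.
Only numpy, scipy, OpenCV 4.12 (cv2) and the standard library are available. Lean on these libraries where they do the work, as an engineer would, in place of code of your own. Each camera call takes 0.05 s, during which the arm holds its last target. There are 200 camera calls.

TASK

The control enclosure lying on the bench has to be opened for a colleague on the far side: take the T-handled key out of the wooden tool block, turn the slotted lock in the door a quarter turn anticlockwise to its stop with it, and put the key back into its own hole in the block. Then lift the door by its bow handle to 60 degrees open and finish while still holding it there, steadily, by the handle, because it falls shut if let go. Leave the screwdriver, the mallet and the blue bin where they are.

Things in the scene. Friction and masses are not known exactly. Their poses are not given: they have to be found in the camera images.
- enclosure: Light-grey sheet-steel control enclosure lying on its back, 200 mm (x) x 300 mm (y) x 100 mm high, fixed to the bench; origin at the centre of its underside. Its y axis is along the hinge, its +x side is the free (opening) edge of the door, its -x side (nearest the robot) the hinge. It stands either left or right of the tool block, turned up to 0.25 rad. Inside are components up to 80 mm high.
- hinge_mid (a point): Middle of the door's hinge axis, 103 mm to -x of the enclosure's centre and 100 mm above the bench; its axes are the enclosure's (it does not turn with the door).
- door: Flat door on top, 206 x 306 mm, 3 mm thick, upper face 103 mm above the bench when shut, 0.6 to 0.9 kg with handle and lock (centre of mass about 110 mm from the hinge). Origin on the hinge axis in the middle; its own x axis runs along the door to the free edge, z out of its outer face.
- door_hinge (a joint): Opening angle of the door in rad: 0 shut, growing as the free edge rises and swings back towards the robot; 1.047 is 60 degrees; it can reach 1.9. Moves freely and falls shut below about 1.5. While the lock is less than about 1.2 rad turned its tongue keeps the door shut (less than 0.02 rad play).
- handle: Black bow handle on the door's outer face, parallel to the hinge: round bar 12 mm thick, straight for 98 mm, its centre line 36 mm above the door's face (30 mm free under the bar). Origin on the door's face under its middle; axes as the door's.
- handle_grip (a point): Middle of the handle's bar: in the door's frame 125 mm from the hinge along x and 39 mm along z, so 139 mm above the bench when shut.
- lock: Round steel slotted quarter-turn lock 25 mm across in a 29 mm escutcheon, in the middle of the door's width, 178 mm from the hinge and 53 mm beyond the handle; its top lies 9 mm above the door's face. Origin on its axis at the door's face. Its own y axis lies along the slot, z along its axis.
- lock_slot (a point): Centre of the slot's floor, on the lock's axis, 1 mm above the door's face (104 mm above the bench when the door is shut); axes as the lock's. The slot is 4.2 mm wide, 22 mm long, 8 mm deep, with 2 mm bevels along its mouth; the slot starts nearly parallel to the hinge.
- lock_turn (a joint): Lock angle in rad, 0 locked, growing anticlockwise seen from above; stop at 1.571 (released). It starts between 0 and 0.15 and stays where it is left; friction 0.06 N m.
- tool_block: Wooden tool block 70 mm (x) x 180 mm (y) x 78 mm high, fixed to the bench, origin at the centre of its underside. Two upright round through-holes 19 mm wide lie on its y axis 50 mm either side of the centre; one holds the key and the other a screwdriver.
- key: Lock key standing in one hole of the block, 108 mm tall, 0.14 kg. Origin at the middle of the blade's tip, on the shaft's axis; z points up to the handle, x along the T-bar and along the blade's width. In the block its origin is 8 mm above the bench, and its T-bar lies within 0.5 rad of the block's y axis.
- key_grip (a point): Centre of the key's T-bar, on the shaft's axis, 98 mm above the tip; axes as the key's. From the tip up: blade 12 mm wide and 3 mm thick (first 2 mm only 1.8 mm thick) to 15 mm, 9 mm round shaft to 70 mm, collar 30 mm across from 70 to 76 mm that rests on the block, 16 mm round neck to 88 mm, black T-bar 72 mm long (x), 18 mm wide (y), from 88 to 108 mm.
- screwdriver: Bystander: screwdriver with a round handle 29 mm across, standing in the block's other hole, its top about 158 mm above the bench, origin at its tip, z up.
- mallet: Bystander: mallet lying on the bench behind the work, head 110 mm x 40 mm, handle 270 mm long to the head's -x; origin under the head.
- parts_bin: Bystander: open blue bin 100 x 150 x 60 mm with small parts, behind the work; origin at the centre of its underside.

How it is judged:
By the outcome, as a careful person would: the job done as asked, in the order asked, and still so for the second after the job is handed in, while the arm keeps its last pose, push and grip.
It also fails if it takes over 72 s, if anything falls off the work surface, if the arm or the gripper's body presses on something with over 40 N, if the wrist force passes 120 N, or if a joint passes its speed limit or range.

## Working session

There is one attempt and no reset: what is moved stays moved. The work goes in short steps, Python scripts to look and compute and a shell command to move; the robot and the scene stay as the last step left them, time stands still between calls to the robot, and variables do not carry over. Pictures are saved under pics/ and viewed, at most 10 in all, crops included, and the job is handed in when it is done.

```bash
ls; mkdir -p pics; python3 - <<'E'
from plant import env, viewer, get_state
import cv2
s=get_state();print(s)
for n in("top","side"):
    cv2.imwrite(f"pics/{n}0.png",viewer.get_image(n)); print(viewer.camera_params(n))
E
```

```text
drive.py
pics
plant.py
{'clock': 0.0, 'q': array([-1.26519197,  0.53714533, -0.00445251,  1.53888362,  0.00261425,
        1.06729181, -0.07115744]), 'joint_vel': array([ 0.00021436, -0.00083565, -0.00126604,  0.00133947,  0.001884  ,
       -0.00049681, -0.00030391]), 'joint_efforts': array([-4.43615124e-05, -5.70986795e+01,  9.91250910e-01, -2.51594353e+01,
       -5.61939692e-02,  1.81484810e-02,  1.61031203e-04]), 'position': array([0.23592969, 0.60500398, 0.23784836]), 'eef_rot': array([[-9.31721816e-01,  3.63172419e-01, -5.00883107e-04],
       [ 3.63172741e-01,  9.31720368e-01, -1.64789382e-03],
       [-1.31786591e-04, -1.71728571e-03, -9.99998517e-01]]), 'contact_force': array([-0.01121427,  0.08903686,  0.37667408]), 'wrist_torque': array([-0.02514972,  0.0336144 ,  0.04771793]), 'gripper_force': 0.0, 'width': 0.08818827785933363}
{'fx': 444.36921599842674, 'fy': 444.36921599842674, 'cx': 272.5616683623643, 'cy': 207.38456983996022, 'dist': array([0.02565758, 0.        , 0.        , 0.        , 0.        ]), 'rvec': array([ 2.22139712, -2.18227259,  0.11682396]), 'tvec': array([-0.01295737,  0.59620307,  0.90585664])}
{'fx': 426.1173345246831, 'fy': 426.1173345246831, 'cx': 278.0368126617608, 'cy': 217.35363602832948, 'dist': array([0.0101398, 0.       , 0.       , 0.       , 0.       ]), 'rvec': array([ 2.26009918, -0.29511015,  0.13038405]), 'tvec': array([-0.57224476,  0.18219324,  0.9984154 ])}
```

View pics/top0.png

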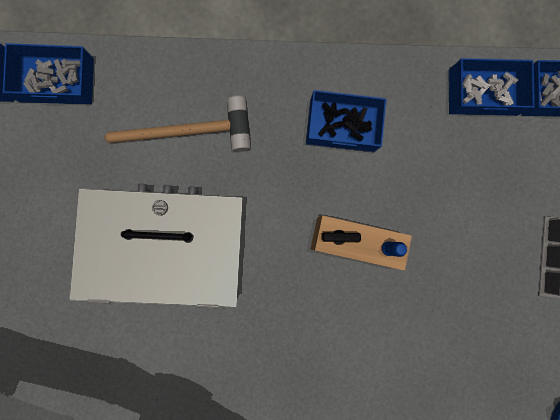

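View pics/side0.png

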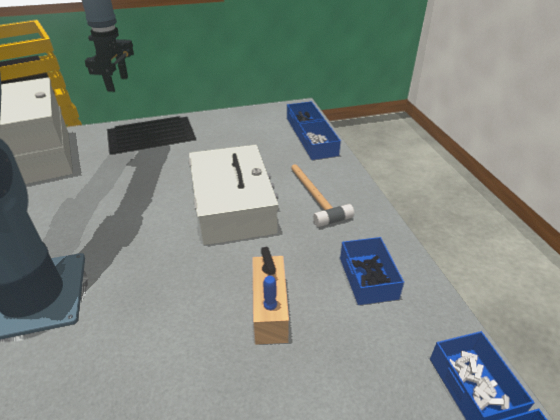

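The top view shows the enclosure on the left, with the lock at about (160,208) and the handle at about (157,236). The key is in the block's left hole at about (341,237), and the screwdriver is at (395,249). I'll enlarge these areas next.

```bash
python3 - <<'E'
import cv2,numpy as np
t=cv2.imread("pics/top0.png")
a=cv2.resize(t[192:252,110:210],None,fx=8,fy=8,interpolation=cv2.INTER_CUBIC)
cv2.imwrite("pics/c1.png",a)
b=cv2.resize(t[205:280,305:420],None,fx=6,fy=6,interpolation=cv2.INTER_CUBIC)
cv2.imwrite("pics/c2.png",b)
E
```

```text
(no output)
```

View pics/c1.png

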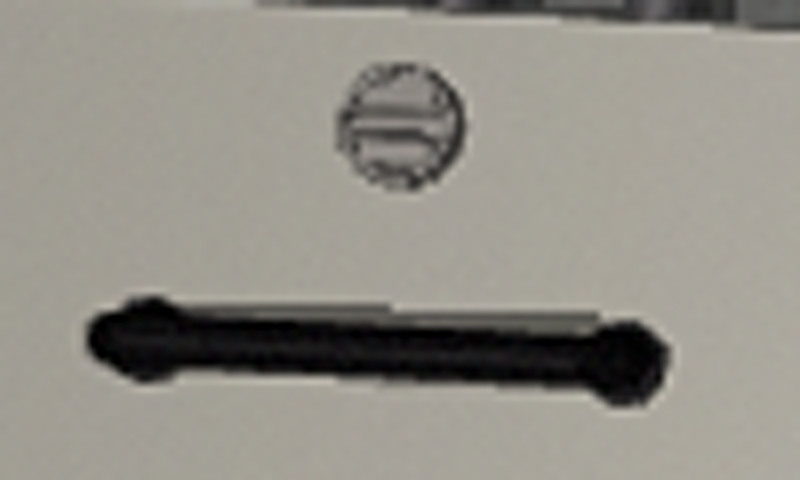

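View pics/c2.png

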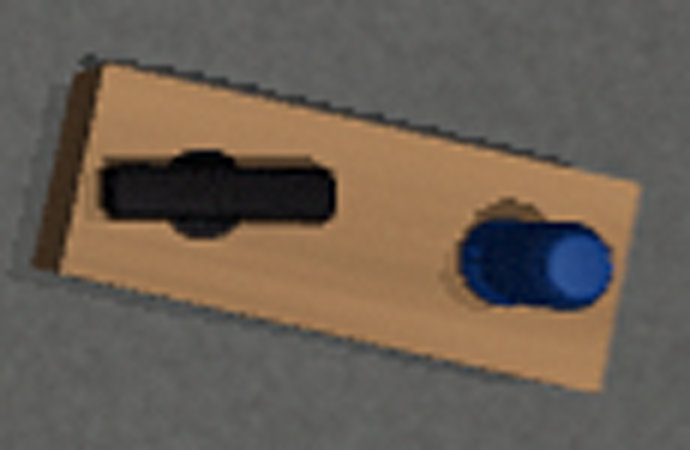

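The crops put the lock at about full-frame (160.3,207.3) with its slot nearly horizontal. The handle bar runs (128.6,233.7)–(188,237). The key T-bar runs (321.9,236.9)–(360.7,236.9), and the block's top corners are visible too.

```bash
cat > h.py <<'E'
import numpy as np,cv2
from plant import env, viewer, get_state
from scipy.optimize import least_squares
def px(n,uv,z):
    c=viewer.camera_params(n);K=np.array([[c['fx'],0,c['cx']],[0,c['fy'],c['cy']],[0,0,1]])
    p=cv2.undistortPoints(np.array([[uv]],float),K,c['dist'])[0,0]
    R=cv2.Rodrigues(c['rvec'])[0];d=R.T@[p[0],p[1],1];o=-R.T@c['tvec']
    return o+d*(z-o[2])/d[2]
def proj(n,P):
    c=viewer.camera_params(n);K=np.array([[c['fx'],0,c['cx']],[0,c['fy'],c['cy']],[0,0,1]])
    return cv2.projectPoints(np.array([P],float),c['rvec'],c['tvec'],K,c['dist'])[0][0,0]
def fit(P,L):
    P=np.array(P)[:,:2];L=np.array(L)
    f=lambda v:(L@np.array([[np.cos(v[2]),np.sin(v[2])],[-np.sin(v[2]),np.cos(v[2])]])+v[:2]-P).ravel()
    r=least_squares(f,[*P.mean(0),0]);return r.x,np.abs(r.fun).max()
def to(target):
    "tool-axes shift to world target"
    s=get_state();return s['eef_rot'].T@(np.array(target)-s['position'])
E
cat > m.py <<'E'
from h import *
c1=lambda x,y:(110+(x+.5)/8-.5,192+(y+.5)/8-.5)
c2=lambda x,y:(305+(x+.5)/6-.5,205+(y+.5)/6-.5)
D=[px("top",p,.103) for p in[(79,189),(244,196.5),(238,306),(71,299)]]
# door center local: x -0.103..0.103 , y
print("door",fit(D,[[.103,.153],[.103,-.153],[-.103,-.153],[-.103,.153]]))
lk=px("top",c1(402,126),.112);print("lock",lk,"side proj",proj("side",lk))
a=px("top",c1(150,337),.139);b=px("top",c1(622,362),.139);d=a-b;print("handle",(a+b)/2,"len",np.hypot(*d[:2]),"yaw",np.arctan2(-d[0],d[1]),proj("side",(a+b)/2))
a=px("top",c1(352,122),.112);b=px("top",c1(450,124),.112);d=a-b;print("slot yaw",np.arctan2(-d[0],d[1]))
B=[px("top",c2(*p),.078) for p in[(105,62),(638,183),(602,390),(62,272)]]
v,e=fit(B,[[.035,.09],[.035,-.09],[-.035,-.09],[-.035,.09]]);print("block",v,e)
h=np.array([-np.sin(v[2]),np.cos(v[2])])*.05;print("holes",v[:2]+h,v[:2]-h)
a=px("top",c2(102,192),.116);b=px("top",c2(335,192),.116);d=a-b;k=(a+b)/2
print("key",k,"len",np.hypot(*d[:2]),"yaw",np.arctan2(-d[0],d[1]),proj("side",k))
E
python3 m.py
```

```text
door (array([ 0.51205806,  0.21188682, -0.02875755]), np.float64(0.0015395706239264562))
lock [0.58599567 0.21078448 0.112     ] side proj [256.67971233 169.60885576]
handle [0.53392845 0.2065404  0.139     ] len 0.1047887775894286 yaw -0.03740957658002411 [238.01316765 164.99843796]
slot yaw -0.0016101447317078267
block [ 0.52705572 -0.17928587 -0.19913593] 0.0008989579306660223
holes [ 0.53694684 -0.13027398] [ 0.5171646  -0.22829776]
key [ 0.53719864 -0.12828259  0.116     ] len 0.07308985804668024 yaw 0.017204704321623045 [268.61131655 255.64762278]
```

```bash
python3 drive.py '0,0,0,0,0,0.185,0.06
0,0,0,0,0,0.185,0.06
0,0,0,0,0,0.185,0.06
0,0,0,0,0,0.185,0.06
0,0,0,0,0,0.185,0.06'
python3 drive.py '0,0,0,0,0,0.127,0.06
0,0,0,0,0,0.127,0.06'
python3 -c "
from h import *
s=get_state();print(s['eef_rot'],s['q']);print(to([.537,-.129,.18]))"
```

```text
clock: 0.72
position: [0.236, 0.6053, 0.2382]
eef_rot: [[-0.265, 0.964, -0.0], [0.964, 0.265, -0.001], [-0.001, -0.001, -1.0]]
contact_force: [0.4, 0.5, 0.7]
width: 0.0598
gripper_force: 0.0
clock: 0.98
position: [0.2359, 0.6053, 0.2382]
eef_rot: [[-0.016, 1.0, -0.0], [1.0, 0.016, -0.001], [-0.001, -0.0, -1.0]]
contact_force: [0.1, -0.3, -0.1]
width: 0.0601
gripper_force: 0.0
[[-1.59129599e-02  9.99873348e-01 -2.57476505e-04]
 [ 9.99872928e-01  1.59127072e-02 -9.55346301e-04]
 [-9.51128156e-04 -2.72646174e-04 -9.99999511e-01]] [-1.44890908  0.54594796  0.2640619   1.55112354 -0.15534466  1.06618495
 -1.13020402]
[-0.73892263  0.28935398  0.05882596]
```

```bash
python3 drive.py '-0.05,0.02,0,0,0,0,0.06
-0.05,0.02,0,0,0,0,0.06
-0.05,0.02,0,0,0,0,0.06
-0.05,0.02,0,0,0,0,0.06
-0.05,0.02,0,0,0,0,0.06'
python3 drive.py '-0.05,0.02,0,0,0,0,0.06
-0.05,0.02,0,0,0,0,0.06
-0.05,0.02,0,0,0,0,0.06
-0.05,0.02,0,0,0,0,0.06
-0.05,0.02,0,0,0,0,0.06'
python3 drive.py '-0.05,0.02,0,0,0,0,0.06
-0.05,0.02,0,0,0,0,0.06
-0.05,0.02,0.01,0,0,0,0.06
-0.05,0.02,0.02,0,0,0,0.06
0,0,0,0,0,0,0.06'
python3 -c "
from h import *
s=get_state();print(s['q']);print(to([.537,-.129,.13]))"
```

```text
clock: 1.6
position: [0.3415, 0.3558, 0.2386]
eef_rot: [[-0.02, 1.0, -0.0], [1.0, 0.02, -0.0], [-0.0, -0.0, -1.0]]
contact_force: [0.6, -0.2, 0.1]
width: 0.0599
gripper_force: 0.0
clock: 2.22
position: [0.4464, 0.1081, 0.2387]
eef_rot: [[-0.02, 1.0, 0.0], [1.0, 0.02, 0.0], [0.0, 0.0, -1.0]]
contact_force: [0.5, 0.5, 0.5]
width: 0.06
gripper_force: 0.0
clock: 2.85
position: [0.5294, -0.0934, 0.2074]
eef_rot: [[-0.013, 1.0, -0.002], [1.0, 0.013, -0.003], [-0.003, -0.002, -1.0]]
contact_force: [0.4, 1.1, 0.9]
width: 0.0601
gripper_force: 0.0
[-0.34575916  0.42769226  0.56006264  1.89080605 -0.28025074  0.90347368
  0.36237406]
[-0.03543835  0.00728022  0.07745221]
```

```bash
python3 drive.py '-0.035,0.007,0,0,0,0,0.06
0,0,0.03,0,0,0,0.05
0,0,0.03,0,0,0,0.05
0,0,0,0,0,0,0.05'
python3 -c "
from h import *
s=get_state();print(s['q']);print(to([.537,-.129,.09]))
a=viewer.get_image('side');cv2.imwrite('pics/s1.png',cv2.resize(a[190:290,215:335],None,fx=5,fy=5,interpolation=cv2.INTER_CUBIC))"
```

```text
clock: 3.35
position: [0.5361, -0.122, 0.1471]
eef_rot: [[-0.021, 1.0, -0.005], [1.0, 0.021, 0.001], [0.001, -0.004, -1.0]]
contact_force: [0.2, 1.1, 0.9]
width: 0.0497
gripper_force: 0.0
[-0.2447852   0.53638256  0.51164299  1.89953859 -0.35610596  0.80099216
  0.48052537]
[-0.00707142  0.00104475  0.05712428]
```

View pics/s1.png

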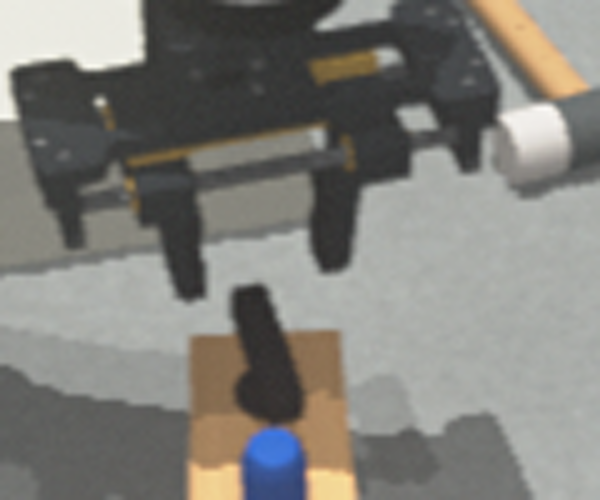

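The crop shows the open fingers straddling the key's T-bar, which is at crop (265,340), with the closing line running across the bar. I'll shift slightly, descend and grip.

```bash
python3 drive.py '-0.007,0.001,0.017,0,0.004,0,0.05
0,0,0.02,0,0,0,0.05
0,0,0.02,0,0,0,0.05
0,0,0,0,0,0,0.05' 40
python3 -c "
from h import *
print(to([.537,-.129,.09]))"
python3 drive.py '0,0,0,0,0,0,0
0,0,0,0,0,0,0
0,0,0,0,0,0,0
0,0,0,0,0,0,0
0,0,0,0,0,0,0' 40
```

```text
clock: 3.9
position: [0.5382, -0.1305, 0.0908]
eef_rot: [[-0.02, 1.0, -0.002], [1.0, 0.02, 0.004], [0.004, -0.002, -1.0]]
contact_force: [0.7, 0.7, -0.0]
width: 0.0501
gripper_force: 0.0
[ 0.00150502 -0.00118906  0.00085587]
clock: 4.53
position: [0.539, -0.1304, 0.0921]
eef_rot: [[-0.02, 1.0, 0.0], [1.0, 0.02, 0.004], [0.004, 0.0, -1.0]]
contact_force: [-1.7, 0.9, 5.7]
width: 0.0177
gripper_force: 40.0
```

```bash
python3 drive.py '0,0,-0.02,0,0,0,0
0,0,-0.03,0,0,0,0
0,0,-0.04,0,0,0,0
0,0,-0.04,0,0,0,0
0,0,-0.03,0,0,0,0' 50
python3 -c "
from h import *
s=get_state();print(s['width'],s['q']);print(to([.587,.2095,.245]))"
```

```text
clock: 5.15
position: [0.5391, -0.131, 0.2531]
eef_rot: [[-0.02, 1.0, 0.001], [1.0, 0.02, 0.004], [0.004, 0.001, -1.0]]
contact_force: [0.1, 0.0, -1.8]
width: 0.0176
gripper_force: 50.0
0.01763790793878943 [-0.29288239  0.3997801   0.58837475  1.80620611 -0.26217883  1.01326625
  0.41924134]
[0.33945699 0.05469087 0.00951704]
```

```bash
python3 drive.py '0.045,0.007,0,0,-0.004,0,0
0.045,0.007,0,0,0,0,0
0.045,0.007,0,0,0,0,0
0.045,0.007,0,0,0,0,0
0.045,0.007,0,0,0,0,0'
python3 drive.py '0.05,0.008,0,0,0,0,0
0.04,0.008,0,0,0,0,0
0.02,0.004,0,0,0,0,0
0,0,0,0,0,0,0
0,0,0,0,0,0,0'
python3 -c "
from h import *
s=get_state();print(s['width'],s['q']);print(to([.587,.2095,.245]))
for n,(u,v,f) in dict(side=(200,90,6),top=(110,150,6)).items():
    a=viewer.get_image(n);cv2.imwrite(f'pics/{n}2.png',cv2.resize(a[v:v+100,u:u+130],None,fx=f,fy=f,interpolation=cv2.INTER_CUBIC))"
```

```text
clock: 5.78
position: [0.5692, 0.0962, 0.2516]
eef_rot: [[-0.02, 1.0, -0.0], [1.0, 0.02, -0.0], [-0.0, -0.0, -1.0]]
contact_force: [1.0, 0.8, -2.0]
width: 0.0174
gripper_force: 50.0
clock: 6.4
position: [0.5873, 0.2024, 0.2519]
eef_rot: [[-0.017, 1.0, -0.0], [1.0, 0.017, -0.001], [-0.001, -0.0, -1.0]]
contact_force: [0.1, -0.9, -1.3]
width: 0.0178
gripper_force: 50.0
0.01776821240223115 [-0.75863828  0.51093512  0.50243332  1.62844257 -0.26981039  1.07270809
 -0.16296123]
[ 0.00714132 -0.00021536  0.00688859]
```

View pics/side2.png

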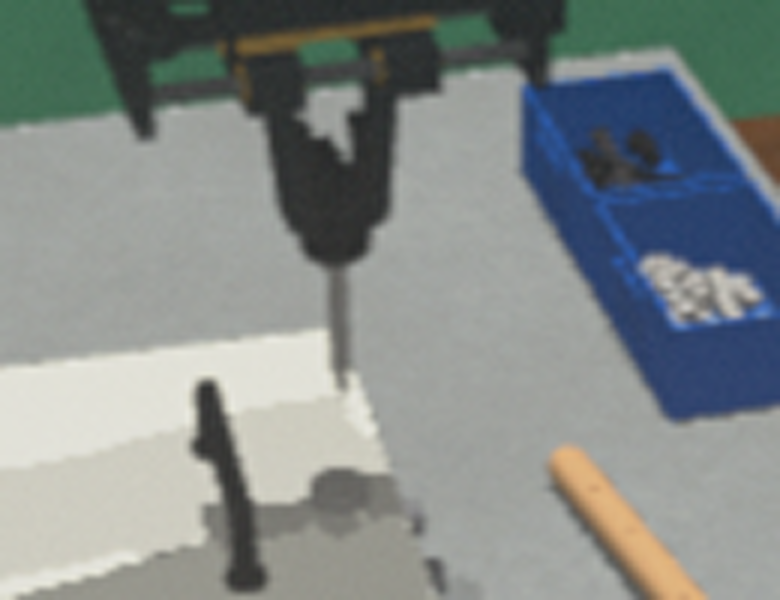

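The crop shows the key hanging straight. The blade tip is at crop (342,388), which is side pixel (256.6,154.3), and the collar bottom is at (335,262).

```bash
python3 - <<'E'
from h import *
s=get_state();p=s['position'];R=s['eef_rot']
t=(200+342.5/6-.5,90+388.5/6-.5)
tip=p+R@[0,0,.0841]
print(p,tip,"pred",proj("side",tip),"obs",t, px("side",t,tip[2]))
c=(200+335.5/6-.5,90+262.5/6-.5);q=tip+[0,0,.070]
print("collar pred",proj("side",q),c)
L=np.array([.586,.210,.112]);print("lock pred side",proj("side",L))
a=cv2.imread('pics/side0.png');cv2.imwrite('pics/lk.png',cv2.resize(a[150:190,225:285],None,fx=12,fy=12,interpolation=cv2.INTER_CUBIC))
E
```

```text
[0.58741609 0.2026303  0.25210564] [0.58742602 0.20256686 0.16800566] pred [257.09391102 153.88352246] obs (256.5833333333333, 154.25) [0.58569168 0.20112178 0.16800566]
collar pred [256.11288901 130.71705369] (255.41666666666666, 133.25)
lock pred side [256.74231789 169.76096493]
```

View pics/lk.png

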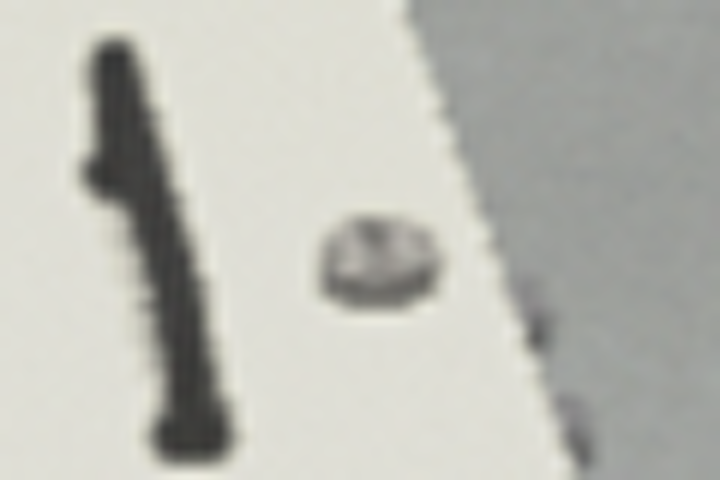

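The lock top in the side view is at crop (378,250), which is pixel (256.0,170.4). It shows the same small calibration bias as the key tip, so both views give a shift of dx≈-1.4 mm, dy≈+7 mm.

```bash
python3 drive.py '0.0075,-0.0015,0.02,0,0,0,0
0,0,0.02,0,0,0,0
0,0,0.005,0,0,0,0
0,0,0,0,0,0,0'
python3 -c "
from h import *
s=get_state();print(s['position'],to([.586,.2098,.190]))"
python3 drive.py '0,0,0.005,0,0,0,0
0,0,0.005,0,0,0,0
0,0,0.003,0,0,0,0
0,0,0.002,0,0,0,0
0,0,0,0,0,0,0'
```

```text
clock: 7.0
position: [0.5853, 0.2123, 0.2063]
eef_rot: [[-0.02, 1.0, -0.001], [1.0, 0.02, -0.001], [-0.001, -0.001, -1.0]]
contact_force: [0.1, -0.7, -1.5]
width: 0.0176
gripper_force: 50.0
[0.58532053 0.21231037 0.20634499] [-0.0025143   0.00064307  0.01634586]
clock: 7.62
position: [0.5857, 0.2125, 0.1919]
eef_rot: [[-0.02, 1.0, 0.0], [1.0, 0.02, -0.0], [-0.0, 0.0, -1.0]]
contact_force: [0.7, -0.2, -2.0]
width: 0.0177
gripper_force: 50.0
```

```bash
python3 drive.py '-0.0025,0,0.001,0,0,0,0
0,0,0.001,0,0,0,0
0,0,0.001,0,0,0,0
0,0,0,0,0,0,0'
python3 drive.py '0,0,0,0,0,-0.1,0
0,0,0,0,0,-0.1,0
0,0,0,0,0,-0.1,0
0,0,0,0,0,0,0'
python3 -c "
from h import *
s=get_state();print(s['position'],s['contact_force'],s['wrist_torque'],s['width'])"
```

```text
clock: 8.12
position: [0.5857, 0.21, 0.1888]
eef_rot: [[-0.02, 1.0, 0.0], [1.0, 0.02, -0.0], [-0.0, 0.0, -1.0]]
contact_force: [1.6, -0.8, -1.1]
width: 0.0179
gripper_force: 50.0
clock: 8.62
position: [0.5859, 0.21, 0.1889]
eef_rot: [[-0.314, 0.95, 0.001], [0.95, 0.314, 0.0], [0.0, 0.001, -1.0]]
contact_force: [1.5, -0.2, -1.7]
width: 0.0175
gripper_force: 50.0
[0.58590774 0.21003553 0.18893109] [ 1.48474322 -0.19373334 -1.72384891] [ 0.05526371 -0.33983697 -0.08467907] 0.01750687766478826
```

```bash
python3 drive.py '0,0,0,0,0,-0.12,0
0,0,0,0,0,-0.12,0
0,0,0,0,0,-0.12,0
0,0,0,0,0,-0.12,0
0,0,0,0,0,-0.12,0'
python3 drive.py '0,0,0,0,0,-0.12,0
0,0,0,0,0,-0.12,0
0,0,0,0,0,-0.12,0
0,0,0,0,0,-0.12,0
0,0,0,0,0,-0.06,0'
python3 -c "
from h import *
s=get_state();print(s['position'],s['contact_force'],s['wrist_torque'],s['q'],np.arctan2(s['eef_rot'][1,1],s['eef_rot'][0,1]))"
```

```text
clock: 9.25
position: [0.5862, 0.2103, 0.189]
eef_rot: [[-0.796, 0.605, 0.001], [0.605, 0.796, 0.001], [-0.001, 0.001, -1.0]]
contact_force: [1.4, 0.8, -3.4]
width: 0.0174
gripper_force: 50.0
clock: 9.88
position: [0.5863, 0.2106, 0.189]
eef_rot: [[-0.994, 0.11, 0.002], [0.11, 0.994, 0.001], [-0.001, 0.001, -1.0]]
contact_force: [2.5, 0.7, -4.5]
width: 0.0177
gripper_force: 50.0
[0.58630939 0.21059618 0.18899016] [ 2.48704876  0.69579249 -4.50269937] [ 0.56860746 -0.7437611  -0.04851825] [-0.50066785  0.54434275  0.11723374  1.66462547 -0.07583278  0.93518141
  1.10487133] 1.4601647946201415
```

```bash
for i in 1; do python3 drive.py '0,0,0,0,0,-0.04,0
0,0,0,0,0,-0.04,0
0,0,0,0,0,-0.04,0
0,0,0,0,0,0,0'; done
cat > st.py <<'E'
from h import *
s=get_state();print(s['position'],s['contact_force'],s['wrist_torque'],np.arctan2(s['eef_rot'][1,1],s['eef_rot'][0,1]))
E
python3 st.py; python3 drive.py '0,0,0,0,0,-0.04,0
0,0,0,0,0,-0.04,0
0,0,0,0,0,0,0'; python3 st.py
```

```text
clock: 10.38
position: [0.5859, 0.2104, 0.189]
eef_rot: [[-1.0, -0.01, 0.001], [-0.01, 1.0, 0.001], [-0.001, 0.001, -1.0]]
contact_force: [3.2, 2.8, -2.7]
width: 0.0175
gripper_force: 50.1
[0.58590024 0.21041699 0.18901702] [ 3.16611517  2.83791498 -2.73750266] [ 0.9349465  -1.00295607 -0.0587104 ] 1.5803070977882339
clock: 10.75
position: [0.5858, 0.2104, 0.189]
eef_rot: [[-0.996, -0.091, 0.001], [-0.091, 0.996, 0.001], [-0.001, 0.001, -1.0]]
contact_force: [4.1, 3.1, -3.6]
width: 0.0175
gripper_force: 50.1
[0.58579575 0.2103622  0.18903867] [ 4.11201458  3.05636328 -3.61958869] [ 1.05415189 -1.0243074  -0.02777943] 1.6619013748788831
```

```bash
python3 drive.py '0,0,0,0,0,-0.04,0
0,0,0,0,0,-0.04,0
0,0,0,0,0,0,0'; python3 st.py;  python3 drive.py '0,0,0,0,0,-0.05,0
0,0,0,0,0,0,0'; python3 st.py
```

```text
clock: 11.12
position: [0.5857, 0.2104, 0.189]
eef_rot: [[-0.985, -0.17, 0.0], [-0.17, 0.985, 0.001], [-0.0, 0.001, -1.0]]
contact_force: [3.1, 3.1, -4.0]
width: 0.0175
gripper_force: 50.1
[0.58574154 0.21037705 0.18901649] [ 3.11064316  3.11704453 -4.02088379] [ 1.12271379 -1.01936202 -0.0568302 ] 1.741903085358837
clock: 11.38
position: [0.5858, 0.2103, 0.189]
eef_rot: [[-0.976, -0.219, 0.0], [-0.219, 0.976, 0.001], [-0.001, 0.001, -1.0]]
contact_force: [3.1, 3.7, -4.0]
width: 0.0173
gripper_force: 50.1
[0.58576661 0.21032818 0.18901375] [ 3.12117212  3.69838982 -4.0256272 ] [ 1.13523838 -1.05181171 -0.0974803 ] 1.791842831459594
```

```bash
python3 drive.py '0,0,0,0,0,-0.05,0
0,0,0,0,0,0,0'; python3 st.py; python3 -c "
from h import *
a=viewer.get_image('side');cv2.imwrite('pics/s3.png',cv2.resize(a[85:185,200:330],None,fx=6,fy=6,interpolation=cv2.INTER_CUBIC))"
```

```text
clock: 11.62
position: [0.5858, 0.2103, 0.189]
eef_rot: [[-0.964, -0.268, 0.0], [-0.268, 0.964, 0.001], [-0.001, 0.0, -1.0]]
contact_force: [4.4, 2.6, -4.4]
width: 0.0173
gripper_force: 50.1
[0.5857752  0.2102873  0.18901483] [ 4.36714684  2.55333067 -4.40012438] [ 1.0765263  -0.99416363 -0.19249007] 1.8416958831702805
```

View pics/s3.png

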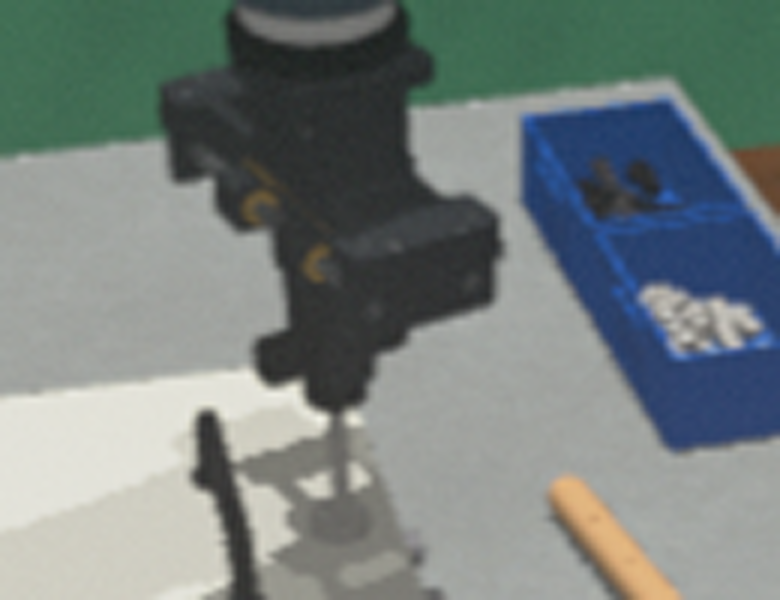

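The key is seated in the lock, with the shaft entering at crop (340,500). The wrist torque is now climbing (0.06, then 0.10, then 0.19 Nm), which looks like the stop. I'll push a little more to confirm.

```bash
python3 drive.py '0,0,0,0,0,-0.05,0
0,0,0,0,0,0,0'; python3 st.py;python3 drive.py '0,0,0,0,0,-0.05,0
0,0,0,0,0,0,0'; python3 st.py
```

```text
clock: 11.92
position: [0.5857, 0.2103, 0.189]
eef_rot: [[-0.949, -0.314, 0.0], [-0.314, 0.949, 0.001], [-0.0, 0.0, -1.0]]
contact_force: [2.9, 3.8, -3.2]
width: 0.0174
gripper_force: 50.1
[0.58572244 0.21026409 0.18903292] [ 2.88169184  3.8015336  -3.21681942] [ 1.14619143 -0.92984939 -0.18426632] 1.8907184015886591
clock: 12.18
position: [0.5857, 0.2102, 0.189]
eef_rot: [[-0.933, -0.36, 0.0], [-0.36, 0.933, 0.0], [-0.0, 0.0, -1.0]]
contact_force: [2.6, 3.6, -3.2]
width: 0.0175
gripper_force: 50.1
[0.58569785 0.21017487 0.18901322] [ 2.55305997  3.63780683 -3.21823947] [ 1.14526003 -0.96853507 -0.25529292] 1.9393451924064036
```

```bash
python3 drive.py '0,0,0,0,0,0.08,0
0,0,0,0,0,0.08,0
0,0,0,0,0,0,0'; python3 st.py; python3 drive.py '0,0,-0.005,0,0,0,0
0,0,-0.015,0,0,0,0
0,0,-0.03,0,0,0,0
0,0,-0.02,0,0,0,0
0,0,0,0,0,0,0'; python3 st.py; python3 -c "
from h import *
a=viewer.get_image('side')[80:170,190:290];b=viewer.get_image('top')[180:260,110:210]
f=lambda x:cv2.resize(x,(400,400),interpolation=cv2.INTER_CUBIC)
cv2.imwrite('pics/s4.png',np.hstack([f(a),f(b)]))"
```

```text
clock: 12.55
position: [0.5857, 0.2104, 0.189]
eef_rot: [[-0.978, -0.207, 0.0], [-0.207, 0.978, 0.0], [-0.0, 0.0, -1.0]]
contact_force: [3.9, 4.2, -3.2]
width: 0.0173
gripper_force: 50.1
[0.58565371 0.21035063 0.18903715] [ 3.86855214  4.24115454 -3.23379837] [ 1.21514228 -0.95493721 -0.05924443] 1.779466621782985
clock: 13.18
position: [0.5856, 0.2089, 0.2599]
eef_rot: [[-0.978, -0.207, 0.0], [-0.207, 0.978, -0.001], [-0.0, -0.001, -1.0]]
contact_force: [0.4, -0.2, -1.6]
width: 0.0177
gripper_force: 50.0
[0.58559373 0.20890553 0.25991713] [ 0.38129404 -0.19239487 -1.61189034] [0.05777481 0.0369435  0.04150534] 1.7796119868630684
```

View pics/s4.png

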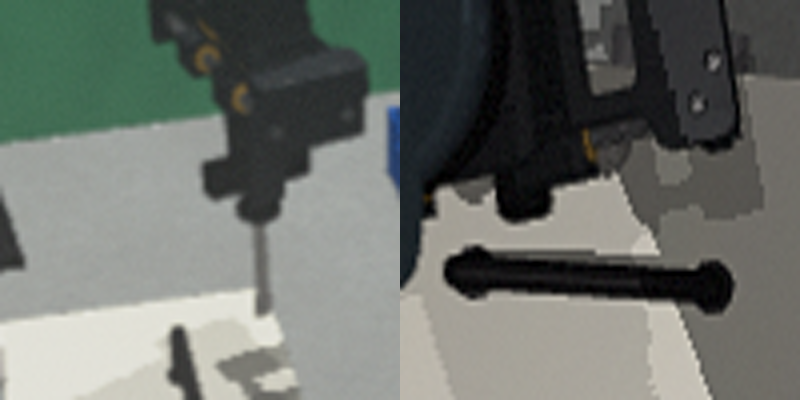

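The key is still held upright, with its tip at left-panel (263,310). The bar stub at right-panel (523,205) agrees with the grip. Next I'll rotate back and return it to the block.

```bash
python3 drive.py '0,0,0,0,0,0.176,0
0,0,0,0,0,0.176,0
0,0,0,0,0,0.176,0
0,0,0,0,0,0.176,0
0,0,0,0,0,0.176,0' >/dev/null
python3 drive.py '0,0,0,0,0,0.176,0
0,0,0,0,0,0.176,0
0,0,0,0,0,0.176,0
0,0,0,0,0,0.176,0
0,0,0,0,0,0.176,0'
python3 -c "
from h import *
print(to([.538,-.1304,.253]))"
```

```text
clock: 14.52
position: [0.5844, 0.2093, 0.2572]
eef_rot: [[-0.014, 1.0, -0.003], [1.0, 0.014, -0.002], [-0.002, -0.003, -1.0]]
contact_force: [0.0, -0.0, -1.5]
width: 0.0176
gripper_force: 50.0
[-0.33896866 -0.05122159  0.00504099]
```

```bash
python3 drive.py '-0.048,-0.007,0,0,0,0,0
-0.048,-0.007,0,0,0,0,0
-0.048,-0.007,0,0,0,0,0
-0.048,-0.007,0,0,0,0,0
-0.048,-0.007,0,0,0,0,0'
python3 drive.py '-0.048,-0.007,0,0,0,0,0
-0.035,-0.007,0,0,0,0,0
-0.015,-0.002,0,0,0,0,0
0,0,0,0,0,0,0
0,0,0,0,0,0,0'
python3 -c "
from h import *
print(to([.538,-.1304,.193]))
from h import *
a=viewer.get_image('top');cv2.imwrite('pics/top5.png',a)
for n in('top0','top5'):
    g=cv2.cvtColor(cv2.imread(f'pics/{n}.png'),6).astype(float)[200:215,153:168]
    gx=cv2.Sobel(g,-1,1,0)[3:-3,3:-3];gy=cv2.Sobel(g,-1,0,1)[3:-3,3:-3]
    print(n,.5*np.arctan2(2*(gx*gy).sum(),(gx**2-gy**2).sum()),np.round(g[4:11,4:11]))"
```

```text
clock: 15.15
position: [0.5538, -0.0323, 0.2576]
eef_rot: [[-0.02, 1.0, -0.003], [1.0, 0.02, -0.001], [-0.0, -0.003, -1.0]]
contact_force: [-0.0, -0.5, -1.7]
width: 0.0171
gripper_force: 50.0
clock: 15.78
position: [0.5417, -0.1268, 0.2584]
eef_rot: [[-0.023, 1.0, -0.001], [1.0, 0.023, 0.001], [0.001, -0.001, -1.0]]
contact_force: [-0.4, 0.7, -1.6]
width: 0.0177
gripper_force: 50.0
[-0.0035625  -0.00375137  0.06544692]
top0 -1.4882050405261693 [[134. 137. 138. 137. 138. 138. 134.]
 [ 95.  95.  96. 102. 104. 116. 116.]
 [ 98.  94.  94.  92.  91.  92.  99.]
 [138. 141. 142. 139. 136. 136. 140.]
 [ 73.  66.  67.  64.  64.  79. 136.]
 [100.  83.  83.  82.  84.  74.  62.]
 [141. 141. 141. 143. 143. 141. 112.]]
top5 0.03543554204697992 [[134.  86.  82. 164. 123. 167. 165.]
 [134.  86.  81. 162. 112. 165. 163.]
 [119.  88.  82. 163. 115. 168. 169.]
 [108.  92.  89. 165. 125. 166. 165.]
 [ 94. 103.  89. 154. 123. 168. 165.]
 [106.  75.  90. 155. 123. 167. 167.]
 [ 92.  77.  89. 154. 128. 169. 166.]]
```

The lock slot now lies along the image vertical (gradient angle 0.035, with 0.045 expected at the stop), so the lock is at its stop. Now I'll lower the key into its hole.

```bash
python3 drive.py '-0.0035,-0.0035,0,0,0,0,0
0,0,0.03,0,0,0,0
0,0,0.03,0,0,0,0
0,0,0.02,0,0,0,0
0,0,0,0,0,0,0'
python3 -c "
from h import *
print(to([.538,-.1304,.093]))"
```

```text
clock: 16.45
position: [0.5369, -0.1319, 0.1777]
eef_rot: [[-0.021, 1.0, -0.003], [1.0, 0.021, 0.0], [0.0, -0.003, -1.0]]
contact_force: [-0.9, -0.4, -1.5]
width: 0.0174
gripper_force: 50.0
[0.00140453 0.00141261 0.08472521]
```

```bash
python3 drive.py '0.001,0.001,0.015,0,0,0,0
0,0,0.02,0,0,0,0
0,0,0.02,0,0,0,0
0,0,0.015,0,0,0,0
0,0,0.01,0,0,0,0'
python3 drive.py '0,0,0.003,0,0,0,0
0,0,0.001,0,0,0,0
0,0,0,0,0,0,0'
```

```text
clock: 17.08
position: [0.5391, -0.1314, 0.0983]
eef_rot: [[-0.02, 1.0, 0.0], [1.0, 0.02, -0.0], [-0.0, 0.0, -1.0]]
contact_force: [-0.1, 0.6, -1.1]
width: 0.0173
gripper_force: 50.0
clock: 17.45
position: [0.5393, -0.1316, 0.0953]
eef_rot: [[-0.02, 1.0, 0.001], [1.0, 0.02, -0.0], [-0.0, 0.001, -1.0]]
contact_force: [0.5, 0.2, -1.5]
width: 0.0178
gripper_force: 50.0
```

```bash
python3 drive.py '0,0,0.002,0,0,0,0
0,0,0.001,0,0,0,0
0,0,0,0,0,0,0'
python3 drive.py '0,0,0,0,0,0,0.025
0,0,0,0,0,0,0.04
0,0,0,0,0,0,0.05
0,0,0,0,0,0,0.05'
python3 drive.py '0,0,-0.02,0,0,0,0.05
0,0,-0.04,0,0,0,0.05
0,0,-0.05,0,0,0,0.05
0,0,-0.04,0,0,0,0.05
0,0,0,0,0,0,0.05'
python3 -c "
from h import *
s=get_state();print(s['q']);print(to([.532,.209,.245]))"
```

```text
clock: 17.82
position: [0.5391, -0.1316, 0.0922]
eef_rot: [[-0.02, 1.0, 0.0], [1.0, 0.02, 0.0], [0.0, 0.0, -1.0]]
contact_force: [-0.1, 0.5, 3.4]
width: 0.0176
gripper_force: 50.0
clock: 18.32
position: [0.539, -0.1315, 0.0919]
eef_rot: [[-0.02, 1.0, 0.0], [1.0, 0.02, -0.0], [-0.0, 0.0, -1.0]]
contact_force: [0.8, -0.9, -1.0]
width: 0.0494
gripper_force: 0.0
clock: 18.95
position: [0.5408, -0.1321, 0.2449]
eef_rot: [[-0.02, 1.0, 0.006], [1.0, 0.02, -0.0], [-0.001, 0.006, -1.0]]
contact_force: [0.6, -0.3, -0.2]
width: 0.0499
gripper_force: 0.0
[-0.25155704  0.40072227  0.53228217  1.81269361 -0.24091048  0.9863079
  0.39877971]
[ 3.41172140e-01 -2.05335872e-03 -2.92641125e-04]
```

```bash
python3 drive.py '0.05,0,0,0.006,0,0.053,0.06
0.05,0.002,0,0,0,0,0.06
0.05,0.002,0,0,0,0,0.06
0.05,0.002,0,0,0,0,0.06
0.05,0.002,0,0,0,0,0.06'
python3 drive.py '0.045,0.002,0,0,0,0,0.05
0.03,0.002,0,0,0,0,0.05
0.015,0,0,0,0,0,0.05
0,0,0,0,0,0,0.05'
python3 -c "
from h import *
s=get_state();print(s['q']);print(to([.534,.209,.165]))"
```

```text
clock: 19.58
position: [0.5518, 0.1197, 0.2406]
eef_rot: [[0.033, 0.999, -0.008], [0.999, -0.033, -0.0], [-0.001, -0.008, -1.0]]
contact_force: [0.4, -0.4, 0.5]
width: 0.0596
gripper_force: 0.0
clock: 20.08
position: [0.559, 0.2081, 0.2409]
eef_rot: [[0.032, 0.999, -0.007], [0.999, -0.032, -0.001], [-0.001, -0.007, -1.0]]
contact_force: [0.4, -0.3, -0.4]
width: 0.0499
gripper_force: 0.0
[-0.76026722  0.47377554  0.45140807  1.69893693 -0.23642662  1.03003
 -0.26009424]
[ 0.00016768 -0.02449398  0.07611719]
```

```bash
python3 drive.py '0,-0.0245,0,-0.007,0,0,0.05
0,0,0.03,0,0,0,0.05
0,0,0.03,0,0,0,0.05
0,0,0.015,0,0,0,0.05
0,0,0,0,0,0,0.05'
python3 -c "
from h import *
s=get_state();print(s['q']);print(to([.534,.209,.121]))
a=viewer.get_image('side');cv2.imwrite('pics/s6.png',cv2.resize(a[130:310,190:320],None,fx=3.3,fy=3.3,interpolation=cv2.INTER_CUBIC))"
```

```text
clock: 20.7
position: [0.5348, 0.2073, 0.1663]
eef_rot: [[0.035, 0.999, -0.001], [0.999, -0.035, -0.002], [-0.002, -0.0, -1.0]]
contact_force: [-0.2, 0.2, 0.8]
width: 0.0498
gripper_force: 0.0
[-0.76189926  0.52496081  0.41922997  1.82505032 -0.27341524  0.84984427
 -0.24512005]
[ 0.00169955 -0.00081023  0.0452987 ]
```

View pics/s6.png

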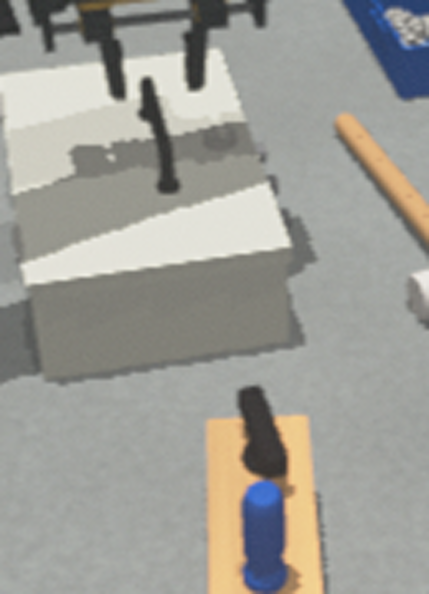

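The last view shows the key seated in its hole at crop (262,430), the screwdriver untouched, and the fingers straddling the handle bar at crop (160,130). I'll descend and grip.

```bash
python3 drive.py '0.001,0,0.02,0,0,0,0.05
0,0,0.015,0,0,0,0.05
0,0,0.01,0,0,0,0.05
0,0,0,0,0,0,0.05'
python3 drive.py '0,0,0,0,0,0,0
0,0,0,0,0,0,0
0,0,0,0,0,0,0
0,0,0,0,0,0,0
0,0,0,0,0,0,0' 35; python3 st.py
```

```text
clock: 21.25
position: [0.5349, 0.2095, 0.1215]
eef_rot: [[0.033, 0.999, 0.0], [0.999, -0.033, -0.001], [-0.001, 0.0, -1.0]]
contact_force: [-0.7, 0.6, 0.9]
width: 0.0499
gripper_force: 0.0
clock: 21.88
position: [0.5331, 0.2099, 0.1217]
eef_rot: [[0.032, 0.999, -0.003], [0.999, -0.032, -0.0], [-0.0, -0.003, -1.0]]
contact_force: [-6.4, 0.7, 4.9]
width: 0.0103
gripper_force: 34.9
[0.53312209 0.2098839  0.12172181] [-6.42604295  0.65619633  4.94616186] [-0.06987931  1.30510419 -0.00937504] -0.032438047969684254
```

```bash
python3 - <<'E'
import numpy as np
def tcp(th,k=.55):
    t=k*th;r=np.hypot(.125,.039);a=np.arctan2(.039,.125)+th
    z=np.array([np.sin(t),-np.cos(t)]);y=np.array([np.cos(t),np.sin(t)])
    return r*np.array([np.cos(a),np.sin(a)])+.0185*z,y,z,t
T=np.linspace(0,1.047,15)
for a,b in zip(T,T[1:]):
    p,y,z,t=tcp(a);q,_,_,t2=tcp(b);d=q-p;print(f"th {b:.3f} {d@y:.4f} {d@z:.4f} rx {t-t2:.4f} abs {q-tcp(0)[0]}")
E
```

```text
th 0.075 -0.0025 -0.0092 rx -0.0411 abs [-0.00250259  0.00924614]
th 0.150 -0.0028 -0.0091 rx -0.0411 abs [-0.00568701  0.01825392]
th 0.224 -0.0031 -0.0090 rx -0.0411 abs [-0.0095325   0.02697318]
th 0.299 -0.0034 -0.0089 rx -0.0411 abs [-0.0140146   0.03535547]
th 0.374 -0.0037 -0.0087 rx -0.0411 abs [-0.01910534  0.04335436]
th 0.449 -0.0040 -0.0086 rx -0.0411 abs [-0.02477333  0.05092568]
th 0.523 -0.0043 -0.0084 rx -0.0411 abs [-0.030984    0.05802777]
th 0.598 -0.0046 -0.0082 rx -0.0411 abs [-0.03769976  0.06462171]
th 0.673 -0.0048 -0.0080 rx -0.0411 abs [-0.04488025  0.07067154]
th 0.748 -0.0051 -0.0079 rx -0.0411 abs [-0.05248254  0.07614445]
th 0.823 -0.0054 -0.0077 rx -0.0411 abs [-0.06046138  0.08101098]
th 0.897 -0.0056 -0.0074 rx -0.0411 abs [-0.06876948  0.08524517]
th 0.972 -0.0059 -0.0072 rx -0.0411 abs [-0.07735776  0.08882469]
th 1.047 -0.0061 -0.0070 rx -0.0411 abs [-0.08617562  0.091731  ]
```

```bash
python3 drive.py '0,-0.0025,-0.0092,-0.041,0,0,0
0,-0.0028,-0.0091,-0.041,0,0,0
0,-0.0031,-0.009,-0.041,0,0,0
0,-0.0034,-0.0089,-0.041,0,0,0
0,0,0,0,0,0,0' 45; python3 -c "
from h import *
s=get_state();p=s['position'];R=s['eef_rot'];g=p-R[:,2]*.0185
print(s['q'],p-[.5331,.2099,.1217]);h=np.array([.5331-.125,.2099,.1]);d=g-h;print('theta',np.arctan2(d[2],d[0])-np.arctan2(.039,.125),np.hypot(d[0],d[2]),s['contact_force'])"
```

```text
clock: 22.5
position: [0.5193, 0.2104, 0.1565]
eef_rot: [[0.032, 0.986, 0.162], [0.999, -0.031, -0.006], [-0.001, 0.162, -0.987]]
contact_force: [-0.4, 2.1, -9.3]
width: 0.0096
gripper_force: 45.6
[-0.88704838  0.45907277  0.47106777  1.99293884 -0.21940957  0.60122705
 -0.33188831] [-0.01377753  0.00046026  0.03478778]
theta 0.3019501155499045 0.13153394570436241 [-0.44037822  2.06206698 -9.29801906]
```

q6 is dropping towards its lower limit, so I'll reduce the tilt rate for the rest. A tilt of about 0.37 still clears the door.

```bash
cat > lift.py <<'E'
from h import *
s=get_state();p=s['position'];R=s['eef_rot'];H=np.array([.5331-.125,.2099,.1])
t0=np.arcsin(R[2,1]);g=p-R[:,2]*.0185;d=g-H;a0=np.arctan2(.039,.125);u=np.array([.9995,-.0325])
du=d[:2]@u;th0=np.arctan2(d[2],du)-a0
print('theta',th0,'r',np.hypot(du,d[2]),'tilt',t0,'q',np.round(s['q'],3),'F',s['contact_force'],s['width'],s['gripper_force'])
import sys
n,T1=int(sys.argv[1]),float(sys.argv[2])
P=np.array([du+.0185*np.sin(t0),d[2]-.0185*np.cos(t0)]);t=t0
for i in range(1,n+1):
    th=th0+(1.047-th0)*i/n;t2=t0+(T1-t0)*i/n
    Q=.1309*np.array([np.cos(th+a0),np.sin(th+a0)])+.0185*np.array([np.sin(t2),-np.cos(t2)])
    D=Q-P;print(f"{th:.3f}: {D@[np.cos(t),np.sin(t)]:.4f} {D@[np.sin(t),-np.cos(t)]:.4f} {t-t2:.4f}");P=Q;t=t2
E
python3 lift.py 10 0.37
```

```text
theta 0.30226421699388206 r 0.13147415332172938 tilt 0.16239508317852816 q [-0.887  0.459  0.471  1.993 -0.219  0.601 -0.332] F [-0.44037822  2.06206698 -9.29801906] 0.009553146886721816 45.553786754608154
0.377: -0.0046 -0.0084 -0.0208
0.451: -0.0046 -0.0084 -0.0208
0.526: -0.0050 -0.0081 -0.0208
0.600: -0.0054 -0.0078 -0.0208
0.675: -0.0059 -0.0075 -0.0208
0.749: -0.0062 -0.0071 -0.0208
0.824: -0.0066 -0.0068 -0.0208
0.898: -0.0070 -0.0064 -0.0208
0.973: -0.0073 -0.0060 -0.0208
1.047: -0.0076 -0.0056 -0.0208
```

```bash
python3 drive.py '0,-0.0045,-0.0084,-0.021,0,0,0
0,-0.0046,-0.0084,-0.021,0,0,0
0,-0.005,-0.0081,-0.021,0,0,0
0,-0.0054,-0.0078,-0.021,0,0,0
0,0,0,0,0,0,0' 45 | head -1; python3 lift.py 6 0.37
```

```text
clock: 23.12
theta 0.6011895309100415 r 0.13138792910946984 tilt 0.24716034066240003 q [-1.04   0.354  0.564  2.093 -0.111  0.536 -0.466] F [ -1.34985368   2.67129044 -12.49275863] 0.009500621494990173 45.7439786195755
0.675: -0.0062 -0.0072 -0.0205
0.750: -0.0062 -0.0071 -0.0205
0.824: -0.0066 -0.0068 -0.0205
0.898: -0.0070 -0.0064 -0.0205
0.973: -0.0073 -0.0060 -0.0205
1.047: -0.0076 -0.0056 -0.0205
```

```bash
python3 drive.py '0,-0.006,-0.0072,-0.021,0,0,0
0,-0.0062,-0.0071,-0.021,0,0,0
0,-0.0066,-0.0068,-0.021,0,0,0
0,0,0,0,0,0,0' 45 | head -1; python3 lift.py 3 0.37
```

```text
clock: 23.62
theta 0.8156784802153039 r 0.13153475972351591 tilt 0.3111151528519155 q [-1.194  0.281  0.66   2.174  0.011  0.486 -0.617] F [ -0.63503936   2.32972426 -14.01693167] 0.009294118451187376 46.00387662649155
0.893: -0.0076 -0.0062 -0.0196
0.970: -0.0076 -0.0063 -0.0196
1.047: -0.0079 -0.0058 -0.0196
```

```bash
python3 drive.py '0,-0.0072,-0.0063,-0.02,0,0,0
0,-0.0076,-0.0062,-0.02,0,0,0
0,-0.0079,-0.0058,-0.02,0,0,0
0,0,0,0,0,0,0
0,0,0,0,0,0,0' 50 | head -1; python3 lift.py 1 0.37
```

```text
clock: 24.25
theta 1.0365880540876835 r 0.13146970580878664 tilt 0.3717927960746819 q [-1.393  0.213  0.785  2.259  0.185  0.444 -0.831] F [  0.24824562   2.24332505 -17.41469843] 0.009648736282890126 50.83454042673111
1.047: -0.0015 -0.0003 0.0018
```

```bash
python3 drive.py '0,-0.0012,-0.0003,0,0,0,0
0,0,0,0,0,0,0
0,0,0,0,0,0,0
0,0,0,0,0,0,0
0,0,0,0,0,0,0' 50 | head -1; python3 lift.py 1 0.37; python3 drive.py '0,0,0,0,0,0,0
0,0,0,0,0,0,0
0,0,0,0,0,0,0
0,0,0,0,0,0,0
0,0,0,0,0,0,0'|head -1; python3 lift.py 1 .37
python3 - <<'E'
from h import *
# independent check: where the door's free edge should be in the top picture for several angles, vs. strongest edge along that column
g=cv2.GaussianBlur(cv2.cvtColor(viewer.get_image('top'),6),(3,3),0).astype(float)
H=np.array([.408,.2115,.1]);ex=np.array([.9995,-.033,0]);ey=np.array([.033,.9995,0]);z=np.array([0,0,1.])
for y in(.14,.125,-.125,-.14):
    v=[]
    for th in np.arange(.9,1.2,.02):
        u=proj('top',H+ey*y+.206*(np.cos(th)*ex+np.sin(th)*z));v.append(round(float(cv2.getRectSubPix(g.astype(np.float32),(1,1),(float(u[0]),float(u[1])))[0,0])))
    print(y,v)
E
```

```text
clock: 24.88
theta 1.0454743352221636 r 0.13137365786841523 tilt 0.3728832087753708 q [-1.399  0.21   0.788  2.261  0.191  0.444 -0.838] F [ 2.5429854  -0.79379034 -6.17593523] 0.010290502660466501 50.3683340549469
1.047: -0.0005 0.0003 0.0029
clock: 25.5
theta 1.045743294945597 r 0.13134928191087614 tilt 0.3729278535873661 q [-1.399  0.21   0.788  2.261  0.191  0.444 -0.839] F [ 3.88677133 -2.42459793 -1.20108682] 0.010064081717207784 50.050978660583496
1.047: -0.0004 0.0003 0.0029
0.14 [109, 111, 112, 113, 138, 145, 145, 146, 133, 120, 119, 120, 115, 110, 109]
0.125 [110, 112, 110, 110, 138, 146, 145, 146, 128, 120, 119, 119, 120, 120, 119]
-0.125 [96, 88, 94, 92, 129, 146, 145, 145, 135, 120, 120, 120, 120, 120, 120]
-0.14 [111, 110, 108, 108, 134, 146, 145, 143, 125, 120, 119, 119, 119, 120, 120]
```

```bash
python3 - <<'E'
from h import *
g=cv2.cvtColor(viewer.get_image('top'),6).astype(np.float32)
H=np.array([.408,.2115,.1]);ex=np.array([.9995,-.033,0]);ey=np.array([.033,.9995,0]);z=np.array([0,0,1.])
for th in(.95,1.0,1.047,1.1):
    n=-np.sin(th)*ex+np.cos(th)*z;e=np.cos(th)*ex+np.sin(th)*z
    print(th,[proj('top',H+ey*y+.206*e+n*d).round(1) for y in(.14,-.14) for d in(0,.003)])
for y in(.14,-.14):
    u=proj('top',H+ey*y+.206*(.5*ex+.866*z));print(y,u,[(int(v),round(float(g[int(v),int(round(u[0]))]))) for v in np.arange(round(u[1])-8,round(u[1])+9)])
E
python3 lift.py 1 .37|head -1
```

```text
0.95 [array([ 42.6, 234.1]), array([ 41.9, 235.8]), array([231.4, 243.2]), array([231.3, 244.8])]
1.0 [array([ 40.2, 239.9]), array([ 39.5, 241.6]), array([230.9, 248.9]), array([230.7, 250.6])]
1.047 [array([ 38. , 245.6]), array([ 37.3, 247.4]), array([230.4, 254.6]), array([230.2, 256.3])]
1.1 [array([ 35.6, 252.3]), array([ 35. , 254.2]), array([229.8, 261.2]), array([229.7, 263.1])]
0.14 [ 37.97920505 245.5910214 ] [(238, 144), (239, 146), (240, 145), (241, 146), (242, 146), (243, 146), (244, 145), (245, 139), (246, 172), (247, 130), (248, 118), (249, 119), (250, 119), (251, 120), (252, 117), (253, 119), (254, 119)]
-0.14 [230.38883245 254.57860398] [(247, 149), (248, 145), (249, 145), (250, 144), (251, 144), (252, 147), (253, 144), (254, 125), (255, 155), (256, 113), (257, 119), (258, 118), (259, 121), (260, 121), (261, 121), (262, 121), (263, 120)]
theta 1.045862656759973 r 0.13133549468566405 tilt 0.37286693101288987 q [-1.399  0.21   0.788  2.261  0.191  0.444 -0.839] F [ 4.00433549 -2.7140688   0.39943174] 0.009524527356732591 49.989856481552124
```

The door rim in the top picture lies at rows 246 and 255, exactly where 60° predicts it. The pose is steady, so I'm handing in.

```bash
python3 -c "
from plant import env, viewer, get_state
print(env.hand_in())"
```

```text
the job is handed in; nothing more can be done
None
```

The job is handed in: the lock is turned to its stop, the key is back in its own hole, and the gripper is holding the door steadily at 60° by its handle; the screwdriver, mallet and blue bin were not touched.

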